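# Connect the battery modules on the test bench

## Task

Switch the isolator fully off, then draw every insulating board straight out from under its battery module, so that each module stays in place and settles on the copper of its dock, and lay the boards flat in the tray. Only when all the boards are in the tray, switch the isolator fully on again; do not lift, tip or shove the modules, and leave the meter, pliers and spool alone.

Things in the scene. Friction and masses are not known exactly. Their poses are not given: they have to be found in the camera images.
- dock1: contact dock 1 (1 to 4 from left, +y, to right), fixed: grey base 100 x 80 x 10 mm, top of its copper plate 12 mm above the origin (centre of underside); x points away from the robot. On its near side two grey posts, 44 mm high, inner faces 44 mm apart, module-side faces at x = -36 mm, stop the module from following a board drawn out between them. No walls elsewhere.
- module1: battery module on dock 1: nine upright cells in black holders, 68 (x) x 66 (y) x 70 mm high, about 0.5 kg, loose. Origin: centre of underside. Rests on board 1 if that is present (underside 18 mm above the bench), else already on the copper (12 mm).
- board1_knob (a point): board under module 1 (may be absent): amber strip 150 x 34 x 6 mm, 70 g, with a square black pull knob 18 x 18 x 34 mm high near its near end. Point: centre of the knob, 23 mm above the board's underside, 17 mm below the knob's top, 20 mm from the near end. z: up; +x: along the board to its far end, 130 mm off, under the module. Drawn 80 mm along its -x it is free, and the module drops 6 mm.
- dock2: contact dock 2 (1 to 4 from left, +y, to right), fixed: grey base 100 x 80 x 10 mm, top of its copper plate 12 mm above the origin (centre of underside); x points away from the robot. On its near side two grey posts, 44 mm high, inner faces 44 mm apart, module-side faces at x = -36 mm, stop the module from following a board drawn out between them. No walls elsewhere.
- module2: battery module on dock 2: nine upright cells in black holders, 68 (x) x 66 (y) x 70 mm high, about 0.5 kg, loose. Origin: centre of underside. Rests on board 2 if that is present (underside 18 mm above the bench), else already on the copper (12 mm).
- board2_knob (a point): board under module 2 (may be absent): amber strip 150 x 34 x 6 mm, 70 g, with a square black pull knob 18 x 18 x 34 mm high near its near end. Point: centre of the knob, 23 mm above the board's underside, 17 mm below the knob's top, 20 mm from the near end. z: up; +x: along the board to its far end, 130 mm off, under the module. Drawn 80 mm along its -x it is free, and the module drops 6 mm.
- dock3: contact dock 3 (1 to 4 from left, +y, to right), fixed: grey base 100 x 80 x 10 mm, top of its copper plate 12 mm above the origin (centre of underside); x points away from the robot. On its near side two grey posts, 44 mm high, inner faces 44 mm apart, module-side faces at x = -36 mm, stop the module from following a board drawn out between them. No walls elsewhere.
- module3: battery module on dock 3: nine upright cells in black holders, 68 (x) x 66 (y) x 70 mm high, about 0.5 kg, loose. Origin: centre of underside. Rests on board 3 if that is present (underside 18 mm above the bench), else already on the copper (12 mm).
- board3_knob (a point): board under module 3 (may be absent): amber strip 150 x 34 x 6 mm, 70 g, with a square black pull knob 18 x 18 x 34 mm high near its near end. Point: centre of the knob, 23 mm above the board's underside, 17 mm below the knob's top, 20 mm from the near end. z: up; +x: along the board to its far end, 130 mm off, under the module. Drawn 80 mm along its -x it is free, and the module drops 6 mm.
- dock4: contact dock 4 (1 to 4 from left, +y, to right), fixed: grey base 100 x 80 x 10 mm, top of its copper plate 12 mm above the origin (centre of underside); x points away from the robot. On its near side two grey posts, 44 mm high, inner faces 44 mm apart, module-side faces at x = -36 mm, stop the module from following a board drawn out between them. No walls elsewhere.
- module4: battery module on dock 4: nine upright cells in black holders, 68 (x) x 66 (y) x 70 mm high, about 0.5 kg, loose. Origin: centre of underside. Rests on board 4 if that is present (underside 18 mm above the bench), else already on the copper (12 mm).
- board4_knob (a point): board under module 4 (may be absent): amber strip 150 x 34 x 6 mm, 70 g, with a square black pull knob 18 x 18 x 34 mm high near its near end. Point: centre of the knob, 23 mm above the board's underside, 17 mm below the knob's top, 20 mm from the near end. z: up; +x: along the board to its far end, 130 mm off, under the module. Drawn 80 mm along its -x it is free, and the module drops 6 mm.
- tray_in (a point): open aluminium tray, loose, 0.9 kg, 200 x 200 x 30 mm high, walls and floor 5 mm; stands on the bench to the left or right. Point: centre of the inner floor; x and y run along the sides.
- isolator_base: isolator: grey base 130 (x) x 80 (y) x 20 mm, fixed to the left or right of the docks, two copper studs at its +x (ON) end, none at its -x (OFF) end. Origin: centre of the underside. The toggle arm pivots about the base's y axis, 46 mm above the origin, between two steel cheeks.
- isolator (a joint): toggle arm of the isolator: 0 = OFF, hard over, leaning 0.6 rad towards the base's -x end; 1.2 = ON, hard over, leaning 0.6 rad towards the +x end with the studs. Stiff by friction (about 1.2 N at the tip): it stays where it is left.
- isolator_tip (a point): free end of the toggle arm, 105 mm from its pivot; the last 60 mm is a round black grip 18 mm across. Points with the arm.
- meter: yellow and black hand meter, 185 x 90 x 45 mm, lying beyond the docks; to be left alone. Origin: centre of the underside.
- pliers: steel locking pliers, 200 mm long, lying beyond the docks; to be left alone. Origin: underside, near the middle.
- spool: grey wire spool, 64 mm across, 50 mm high, standing beyond the docks to the left; to be left alone. Origin: centre of the underside.
Things that resemble listed ones, but are neither listed nor needed, are in the scene too. What is shaped like the part that bears board4_knob but pink or yellow is not meant.

How it is judged:
On the way, in this order (a step that is already met when the one before it is completed fails the run):
1. the isolator is switched off (value of joint isolator below 0.15 rad), for 0.2 s.
2. with the isolator off, every board lies in the tray and every module sits on its copper plate (value of joint isolator below 0.15 rad and x of board1_knob in the frame of tray_in between -0.095 and 0.095 m and y of board1_knob in the frame of tray_in between -0.095 and 0.095 m and z of each of board1_knob, board2_knob, board3_knob, board4_knob in the frame of tray_in below 0.035 m and angle between each of board1_knob, board2_knob, board3_knob, board4_knob's own z axis and vertical below 0.15 rad and x of board2_knob in the frame of tray_in between -0.095 and 0.095 m and y of board2_knob in the frame of tray_in between -0.095 and 0.095 m and x of board3_knob in the frame of tray_in between -0.095 and 0.095 m and y of board3_knob in the frame of tray_in between -0.095 and 0.095 m and x of board4_knob in the frame of tray_in between -0.095 and 0.095 m and y of board4_knob in the frame of tray_in between -0.095 and 0.095 m and horizontal distance between module1 and dock1 below 0.015 m and z of module1 in the frame of dock1 below 0.0145 m and angle between each of module1, module2, module3, module4's own z axis and vertical below 0.06 rad and angle between the x axis of module1 and the x axis of dock1, either way round below 0.2 rad and horizontal distance between module2 and dock2 below 0.015 m and z of module2 in the frame of dock2 below 0.0145 m and angle between the x axis of module2 and the x axis of dock2, either way round below 0.2 rad and horizontal distance between module3 and dock3 below 0.015 m and z of module3 in the frame of dock3 below 0.0145 m and angle between the x axis of module3 and the x axis of dock3, either way round below 0.2 rad and horizontal distance between module4 and dock4 below 0.015 m and z of module4 in the frame of dock4 below 0.0145 m and angle between the x axis of module4 and the x axis of dock4, either way round below 0.2 rad), for 0.2 s.
3. the isolator is switched on again (value of joint isolator above 1.05 rad), for 0.2 s.
At the end, for the whole second after the job is handed in: Isolator on (above 1.05 rad). Every board flat (0.15 rad) in the tray, its knob within 95 mm of the tray's centre along each side, at most 35 mm above its floor. Every module still on its dock's copper, within 15 mm and 0.2 rad of the dock, upright within 0.06 rad (value of joint isolator above 1.05 rad and x of board1_knob in the frame of tray_in between -0.095 and 0.095 m and y of board1_knob in the frame of tray_in between -0.095 and 0.095 m and z of each of board1_knob, board2_knob, board3_knob, board4_knob in the frame of tray_in below 0.035 m and angle between each of board1_knob, board2_knob, board3_knob, board4_knob's own z axis and vertical below 0.15 rad and x of board2_knob in the frame of tray_in between -0.095 and 0.095 m and y of board2_knob in the frame of tray_in between -0.095 and 0.095 m and x of board3_knob in the frame of tray_in between -0.095 and 0.095 m and y of board3_knob in the frame of tray_in between -0.095 and 0.095 m and x of board4_knob in the frame of tray_in between -0.095 and 0.095 m and y of board4_knob in the frame of tray_in between -0.095 and 0.095 m and horizontal distance between module1 and dock1 below 0.015 m and z of module1 in the frame of dock1 below 0.0145 m and angle between each of module1, module2, module3, module4's own z axis and vertical below 0.06 rad and angle between the x axis of module1 and the x axis of dock1, either way round below 0.2 rad and horizontal distance between module2 and dock2 below 0.015 m and z of module2 in the frame of dock2 below 0.0145 m and angle between the x axis of module2 and the x axis of dock2, either way round below 0.2 rad and horizontal distance between module3 and dock3 below 0.015 m and z of module3 in the frame of dock3 below 0.0145 m and angle between the x axis of module3 and the x axis of dock3, either way round below 0.2 rad and horizontal distance between module4 and dock4 below 0.015 m and z of module4 in the frame of dock4 below 0.0145 m and angle between the x axis of module4 and the x axis of dock4, either way round below 0.2 rad and linear speed of each of module1, module2, module3, module4 below 0.02 m/s); the robot touches nothing.
It fails at once if a battery module is pushed more than 25 mm off its dock, lifted or tipped over 20 degrees (horizontal distance between module1 and dock1 above 0.025 m or z of module1 in the frame of dock1 above 0.03 m or angle between any of module1, module2, module3, module4's own z axis and vertical above 0.35 rad or horizontal distance between module2 and dock2 above 0.025 m or z of module2 in the frame of dock2 above 0.03 m or horizontal distance between module3 and dock3 above 0.025 m or z of module3 in the frame of dock3 above 0.03 m or horizontal distance between module4 and dock4 above 0.025 m or z of module4 in the frame of dock4 above 0.03 m).
It fails at once if a board is out from under its module but not yet in the tray while the isolator is not off (value of joint isolator above 0.6 rad and ((horizontal distance between board1_knob and dock1 above 0.135 m and horizontal distance between board1_knob and tray_in above 0.135 m) or (horizontal distance between board2_knob and dock2 above 0.135 m and horizontal distance between board2_knob and tray_in above 0.135 m) or (horizontal distance between board3_knob and dock3 above 0.135 m and horizontal distance between board3_knob and tray_in above 0.135 m) or (horizontal distance between board4_knob and dock4 above 0.135 m and horizontal distance between board4_knob and tray_in above 0.135 m))).
It fails at once if the isolator is not off while some boards are in the tray and others are not (value of joint isolator above 0.6 rad and horizontal distance between any of board1_knob, board2_knob, board3_knob, board4_knob and tray_in above 0.135 m and horizontal distance between any of board1_knob, board2_knob, board3_knob, board4_knob and tray_in below 0.135 m).
It fails at once if the meter, pliers or spool is moved more than 30 mm (distance of any of meter, pliers, spool from where it was at the start of the episode above 0.03 m).
Of board1, board2, board3, board4 only 3 to 4 are there at a start; the rules pass over those that are not, and their reading is None.
At some moment in a run one of tray may be knocked a few centimetres aside while the robot is not near it.
Once in a run the grip may slacken for a moment while it holds something.
It also fails if it takes over 210 s, if anything falls off the work surface, if the arm or the gripper's body presses on something with over 40 N, if the wrist force passes 120 N, or if a joint passes its speed limit or range.

## Robot

A 7-joint arm with a two-finger parallel gripper is mounted at the origin on the work surface. World frame = base frame: x ahead of the robot, y to its left, z up, the work surface at z = 0. Lengths are in m, angles in rad, forces in N, time in s.
With the tool pointing down it reaches from about 0.425 to 0.825 m from the base axis. Payload 3.6 kg.
Tool frame: the origin (TCP) lies where the fingers leave the gripper's body, on its centre line; the fingertips stand 73 mm ahead of it and the grasp point (between the pads) lies 54 mm ahead of it; x points along the fingers, y is the direction in which the jaws open and shut, and the axes are right-handed (so a half turn about x gives the same grasp; the last joint's range is limited). The gripper opens to 85 mm and grips with 20 to 120 N. Pads are 22 mm wide; open, the fingers measure 114 mm over their backs; the gripper's body (76 mm by 85 mm) begins 54 mm behind the grasp point. The pads swing forward as they close: fully open they stand 13 mm farther back than shut.
Start: joints at [1.175, 0.615, -0.013, 1.423, 0.008, 1.103, -0.04], TCP at [0.234, -0.606, 0.304] pointing down, gripper open.
Joint ranges: [-3.12, 3.12], [-0.3, 2.06], [-1.34, 1.32], [0.26, 2.42], [-1.36, 4.5], [0.01, 1.98], [-2.84, 2.84]. Speed limits (rad/s): [2.79, 2.79, 3.14, 3.14, 3.14, 3.14, 3.14].

## Interface

Orientations are given as a unit quaternion [x, y, z, w].
In Python, from station import arm, snapshot, camera_info, ticket gives the robot as it stands. Calls block until the motion is done:
- arm.movep(position, orientation): joint-space move of the TCP to a pose.
- arm.line_to(position, velocity=0.15, ori=None): straight line of the TCP; ori=None keeps the orientation; velocity is the mean speed in m/s.
- arm.move_j(angles): joint-space move.
- arm.move_gripper(opening, effort=None): opening from 0.0 (shut) to 1.0 (fully open); effort is the grip in N (None keeps the last); returns when the fingers have stopped.
- arm.pause(seconds).
- arm.ik(position, orientation): joint angles nearest the present ones, or None.
- snapshot(name): name is "scene" or "top"; returns the picture (400x640x3 uint8, blue, green, red); there is no depth.
- camera_info(name): a dict with "fx", "fy", "cx", "cy" (pixels), "dist_coeffs" ([k1, k2, p1, p2, k3] as OpenCV has them; the pictures are not rectified), "R" (3x3) and "t" (3): a world point X has camera coordinates R X + t. Camera axes: x right, y down, z forward; pixel columns grow to the right and rows downward; lengths in m; the calibration is good to about 2 mm. A picture is of the moment at which its call begins. camera_info takes no time and is no camera call.
A pose or a line that the arm cannot do raises arm.MotionError and nothing moves.
- ticket.finish_job(): hands the job in, once; it reports no verdict.
Readings, each from a call of its own:
- arm.read_time(): time.
- arm.read_joint_positions(): joint angles.
- arm.read_dq(): joint speeds.
- arm.read_effort(): joint torques, N m.
- arm.read_tool_pos(): TCP position.
- arm.read_eef_rot(): TCP orientation.
- arm.read_ft_force(): force on the tool from outside, world axes, zero at the start.
- arm.read_wrist_torque(): the same for the moment, N m.
- arm.read_opening(): opening from 0.0 (shut) to 1.0 (fully open).
Only numpy, scipy, OpenCV 4.12 (cv2) and the standard library are available. Lean on these libraries where they do the work, as an engineer would, in place of code of your own. Each camera call takes 0.05 s, during which the arm holds its last target.

## Working session

There is one attempt and no reset: what is moved stays moved. The work goes in short steps, each a Python script; the robot and the scene stay as the last script left them, time stands still between calls to the robot, and variables do not carry over. Pictures are saved under pics/ and viewed, and the job is handed in when it is done.

```bash
ls; mkdir -p pics
python3 - <<'E'
from station import arm, snapshot, camera_info
import cv2
for n in("scene","top"):
    im=snapshot(n); cv2.imwrite(f"pics/{n}0.png",im)
    print(camera_info(n))
print(arm.read_time(),arm.read_eef_rot(),arm.read_opening())
E
```

```text
pics
{'fx': 395.23300716917345, 'fy': 395.23300716917345, 'cx': 319.8011774232687, 'cy': 196.12886156581285, 'dist_coeffs': array([-0.00215395,  0.        ,  0.        ,  0.        ,  0.        ]), 'R': array([[ 0.65604101,  0.75465468,  0.01032019],
       [ 0.56380576, -0.48094908, -0.67142464],
       [-0.50173026,  0.44630068, -0.74100098]]), 't': array([-0.33570114, -0.22322664,  1.25795183])}
{'fx': 361.95156486353943, 'fy': 361.95156486353943, 'cx': 319.5195964047961, 'cy': 198.30706904659135, 'dist_coeffs': array([-0.06063549,  0.        ,  0.        ,  0.        ,  0.        ]), 'R': array([[ 1.79706376e-02, -9.99838474e-01, -2.87534723e-04],
       [-9.77752597e-01, -1.75135633e-02, -2.09029029e-01],
       [ 2.08990230e-01,  4.03752275e-03, -9.77909394e-01]]), 't': array([-0.02008677,  0.56493939,  0.88123068])}
0.1 [-0.69494559 -0.13048643  0.69528623 -0.12884476] 1.001453694735082
```

View pics/scene0.png

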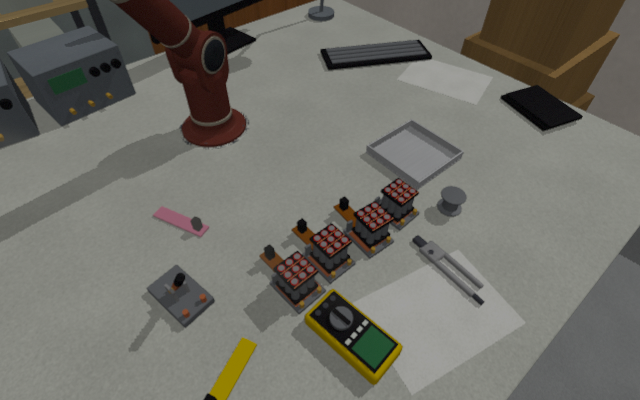

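View pics/top0.png

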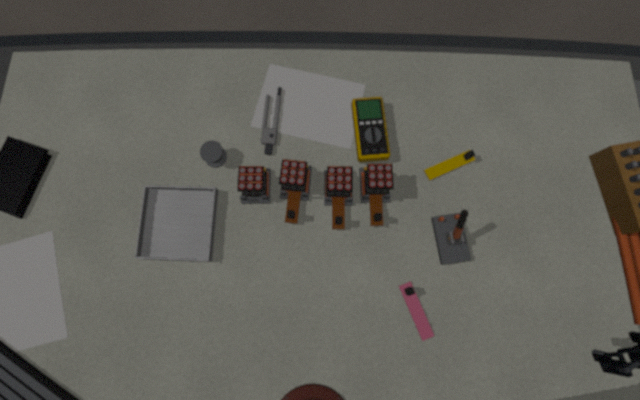

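Docks 2–4 have boards and dock 1 has none. The tray is on the left and the isolator on the right. I'll enlarge these areas next.

```bash
cat > h.py <<'E'
from station import arm, snapshot, camera_info, ticket
import cv2, numpy as np
def crop(im,x0,y0,w,h,s,name):
    c=cv2.resize(im[y0:y0+h,x0:x0+w],None,fx=s,fy=s,interpolation=cv2.INTER_CUBIC)
    c=cv2.convertScaleAbs(c,alpha=1.5,beta=10)
    for i in range(0,w,10):
        cv2.line(c,(i*s,0),(i*s,6 if (x0+i)%50 else 14),(0,255,0),1)
        if (x0+i)%20==0: cv2.putText(c,str(x0+i),(i*s,24),0,.4,(0,255,0),1)
    for i in range(0,h,10):
        cv2.line(c,(0,i*s),(6,i*s),(0,255,0),1)
        if (y0+i)%20==0: cv2.putText(c,str(y0+i),(8,i*s+4),0,.4,(0,255,0),1)
    cv2.imwrite("pics/"+name,c)
def px2w(cam,uv,z):
    c=camera_info(cam);K=np.array([[c['fx'],0,c['cx']],[0,c['fy'],c['cy']],[0,0,1]])
    p=cv2.undistortPoints(np.array([[uv]],float),K,c['dist_coeffs'])[0,0]
    d=c['R'].T@np.array([p[0],p[1],1]);o=-c['R'].T@c['t']
    return o+d*(z-o[2])/d[2]
def w2px(cam,X):
    c=camera_info(cam);K=np.array([[c['fx'],0,c['cx']],[0,c['fy'],c['cy']],[0,0,1]])
    return cv2.projectPoints(np.array(X,float).reshape(-1,3),cv2.Rodrigues(c['R'])[0],c['t'],K,c['dist_coeffs'])[0][:,0]
E
python3 - <<'E'
from h import *
t=cv2.imread("pics/top0.png");s=cv2.imread("pics/scene0.png")
crop(t,225,150,100,80,8,"t_a.png");crop(t,315,150,90,80,8,"t_b.png")
crop(t,420,195,80,75,8,"t_c.png");crop(t,130,180,95,90,6,"t_d.png")
crop(s,240,170,190,145,4,"s_a.png");crop(s,140,250,85,80,7,"s_c.png")
E
```

```text
(no output)
```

View pics/t_a.png

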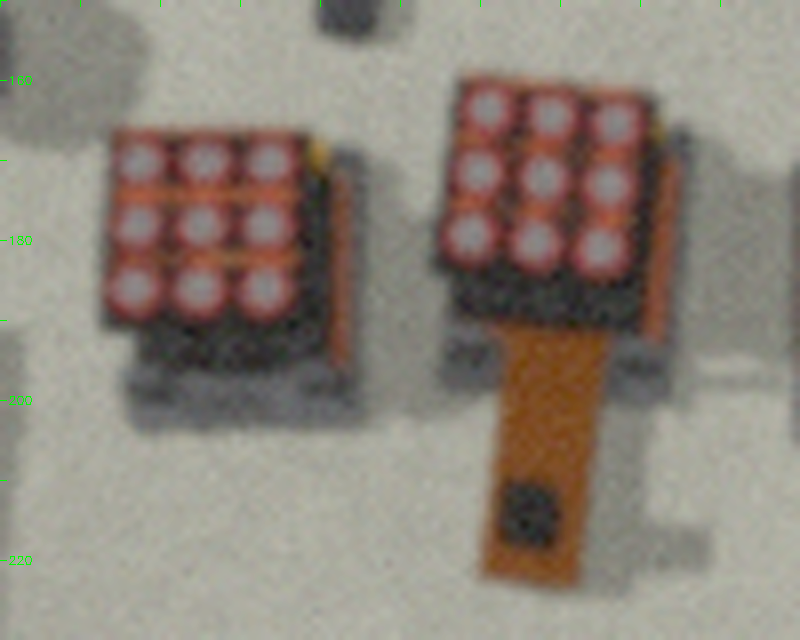

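View pics/t_b.png

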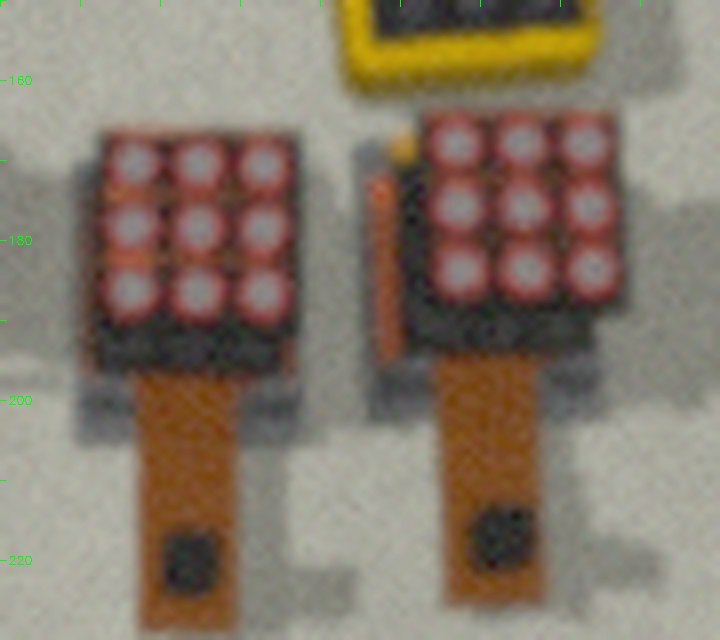

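View pics/t_c.png

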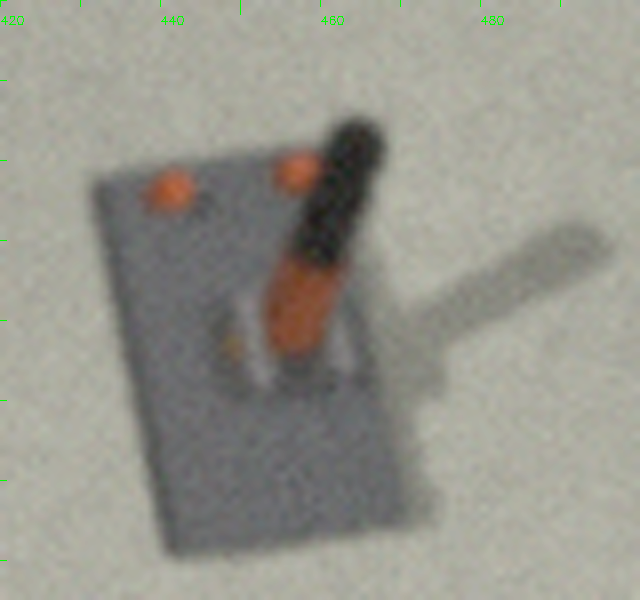

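View pics/t_d.png

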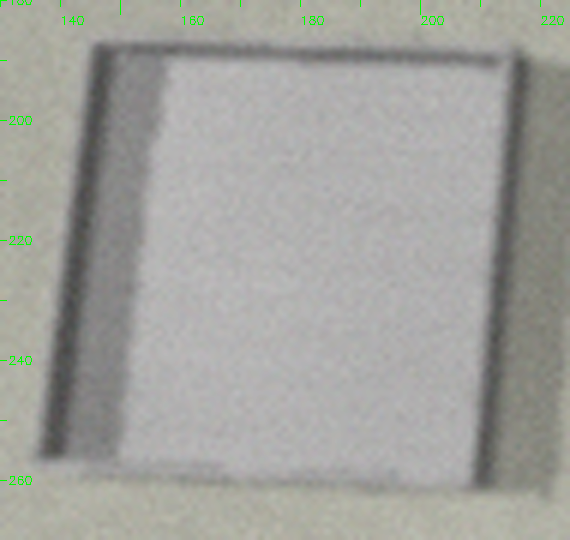

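View pics/s_a.png

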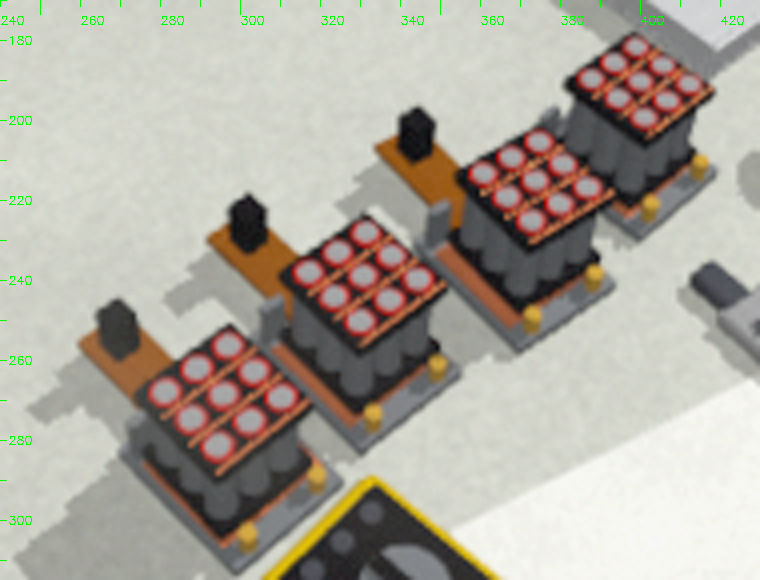

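View pics/s_c.png

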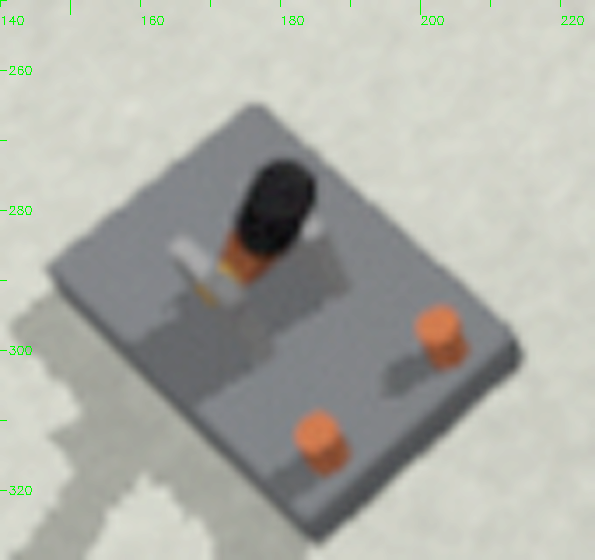

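Run:
```python
from h import *
for n in("top","scene"):
    c=camera_info(n);print(n,(-c['R'].T@c['t']).round(3))
o=lambda p,x0,y0,s:(x0+p[0]/s,y0+p[1]/s)
def show(l,cam,ps,z,x0,y0,s):
    print(l,[px2w(cam,o(p,x0,y0,s),z)[:2].round(4).tolist() for p in ps])
A=(225,150,8);B=(315,150,8)
show("b2 NL,NR,FL,FR","top",[(482,577),(580,585),(508,332),(607,335)],.018,*A)
show("b3","top",[(140,628),(236,630),(138,378),(236,378)],.018,*B)
show("b4","top",[(447,605),(545,601),(437,357),(537,357)],.018,*B)
show("knobs top (top cam)","top",[(530,512)],.052,*A)
show("knobs top (top cam)","top",[(191,563),(503,538)],.052,*B)
S=(240,170,4)
show("knob tops scene 4,3,2","scene",[(122,310),(251,205),(418,117)],.052,*S)
show("mod tops 1,2 (centre cell)","top",[(202,226),(545,180)],.082,*A)
show("mod tops 3,4","top",[(199,228),(526,207)],.088,*B)
show("mod tops scene 4 3 2 1","scene",[(224,395),(364,277),(536,181),(640,82)],.088,*S)
show("iso base corners z20","top",[(95,182),(322,150),(405,520),(172,555)],.02,420,195,8)
show("iso base scene","scene",[(50,270),(257,103),(520,345),(317,540)],.02,140,250,7)
show("tray rim FL FR NR NL","top",[(97,44),(520,50),(487,490),(42,457)],.03,130,180,6)
```

```text
top [ 0.369 -0.014  0.98 ]
scene [ 0.977 -0.415  0.786]
b2 NL,NR,FL,FR [[0.5072, 0.0809], [0.5051, 0.048], [0.5916, 0.0752], [0.5912, 0.0414]]
b3 [[0.4923, -0.0459], [0.4922, -0.078], [0.5777, -0.0443], [0.5783, -0.0777]]
b4 [[0.5018, -0.1486], [0.5037, -0.1816], [0.5868, -0.1462], [0.5875, -0.1804]]
knobs top (top cam) [[0.5238, 0.0628]]
knobs top (top cam) [[0.5093, -0.0611], [0.5193, -0.1623]]
knob tops scene 4,3,2 [[0.5259, -0.1593], [0.5148, -0.0569], [0.5283, 0.0664]]
mod tops 1,2 (centre cell) [[0.61, 0.1691], [0.6272, 0.0592]]
mod tops 3,4 [[0.6117, -0.061], [0.6206, -0.1656]]
mod tops scene 4 3 2 1 [[0.6242, -0.1634], [0.6158, -0.0595], [0.6298, 0.0604], [0.6169, 0.1646]]
iso base corners z20 [[0.5255, -0.3137], [0.5377, -0.3922], [0.4138, -0.4129], [0.4016, -0.3341]]
iso base scene [[0.4203, -0.4121], [0.407, -0.3359], [0.5359, -0.3161], [0.5512, -0.3918]]
tray rim FL FR NR NL [[0.5938, 0.4658], [0.5942, 0.2697], [0.3977, 0.2694], [0.4067, 0.4692]]
```

Run:
```python
from h import *
print(px2w("top",(420+357/8,195+145/8),.1327),px2w("scene",(140+287/7,250+185/7),.1327))
yaw=.163
for c in[(.470,-.3635),(.474,-.3635),(.478,-.3635)]:
    d=np.array([np.cos(yaw),np.sin(yaw)])
    t=np.r_[np.array(c)+.0593*d,.1327]; print(c,t)
from scipy.spatial.transform import Rotation as R
def q(yaw):
    y=np.array([-np.sin(yaw),np.cos(yaw),0]);x=np.array([0,0,-1.]);
    return R.from_matrix(np.c_[x,y,np.cross(x,y)]).as_quat()
for p in [(.526,.064,.1),(.44,.064,.1),(.5,.37,.1),(.53,-.36,.2)]:
    for yw in (0,np.pi,np.pi/2,-np.pi/2):
        j=arm.ik(p,q(yw)); print(p,round(yw,2),None if j is None else np.round(j,2))
```

```text
[ 0.51953229 -0.3585472   0.1327    ] [ 0.51948971 -0.35361092  0.1327    ]
(0.47, -0.3635) [ 0.52851397 -0.35387685  0.1327    ]
(0.474, -0.3635) [ 0.53251397 -0.35387685  0.1327    ]
(0.478, -0.3635) [ 0.53651397 -0.35387685  0.1327    ]
(0.526, 0.064, 0.1) 0 [ 0.22  0.81 -0.61  1.95  0.77  0.64  0.68]
(0.526, 0.064, 0.1) 3.14 [-0.21  0.73  0.07  1.96 -0.1   0.46 -1.64]
(0.526, 0.064, 0.1) 1.57 [-0.43  0.77  0.42  1.97 -0.59  0.53 -2.74]
(0.526, 0.064, 0.1) -1.57 [-0.01  0.74 -0.24  1.95  0.34  0.49 -0.49]
(0.44, 0.064, 0.1) 0 [ 0.02  0.68 -0.32  2.18  0.59  0.36  0.78]
(0.44, 0.064, 0.1) 3.14 [-0.23  0.66  0.05  2.19 -0.1   0.29 -1.66]
(0.44, 0.064, 0.1) 1.57 [ 0.49  0.98 -1.15  2.17  1.23  0.94  1.7 ]
(0.44, 0.064, 0.1) -1.57 [-0.1   0.66 -0.13  2.19  0.28  0.31 -0.47]
(0.5, 0.37, 0.1) 0 [-0.3   0.91 -0.66  1.68  0.73  0.81  0.28]
(0.5, 0.37, 0.1) 3.14 [-0.71  0.82  0.07  1.69 -0.08  0.64 -2.17]
(0.5, 0.37, 0.1) 1.57 [-0.09  1.13 -1.15  1.67  1.13  1.15  1.57]
(0.5, 0.37, 0.1) -1.57 [-0.43  0.85 -0.41  1.68  0.48  0.71 -1.09]
(0.53, -0.36, 0.2) 0 [ 0.94  0.8  -0.69  1.56  0.57  1.    1.65]
(0.53, -0.36, 0.2) 3.14 [ 0.52  0.71  0.07  1.57 -0.06  0.87 -0.96]
(0.53, -0.36, 0.2) 1.57 [ 0.29  0.75  0.48  1.58 -0.41  0.91 -2.23]
(0.53, -0.36, 0.2) -1.57 [ 0.73  0.72 -0.29  1.56  0.24  0.89  0.36]
```

```bash
cat >> h.py <<'E'
from scipy.spatial.transform import Rotation as Rn
def q(yaw):
    yaw=yaw+np.pi
    y=np.array([-np.sin(yaw),np.cos(yaw),0]);x=np.array([0,0,-1.])
    return Rn.from_matrix(np.c_[x,y,np.cross(x,y)]).as_quat()
IY=.163; PIV=np.array([.473,-.3635])
def ip(off,z):
    return np.r_[PIV+off*np.array([np.cos(IY),np.sin(IY)]),z]
E
python3 - <<'E'
from h import *
arm.move_gripper(0.0,effort=30)
arm.movep(ip(.11,.30),q(IY))
arm.line_to(ip(.11,.173),.2)
f0=arm.read_ft_force();print(f0)
arm.line_to(ip(.06,.173),.1);print(arm.read_ft_force())
for o in np.arange(.05,-.0301,-.01):
    arm.line_to(ip(o,.173),.06);f=arm.read_ft_force();print(round(o,3),np.round(f-f0,1))
    if np.hypot(*(f-f0)[:2])>8: break
while o>-.035 and np.hypot(*(f-f0)[:2])<8:
    o-=.003;arm.line_to(ip(o,.173),.03);f=arm.read_ft_force();print(round(o,3),np.round(f-f0,1))
im=snapshot("scene");crop(im,120,220,140,110,5,"s_iso1.png")
print(arm.read_time())
E
```

```text
[ 0.13972963 -0.42713633  0.22562449]
[ 0.96113161 -0.11253078 -0.63380538]
0.05 [0.7 0.5 1.4]
0.04 [-0.4  0.2  0.3]
0.03 [ 0.8 -0.5  0.2]
0.02 [-0.2  0.4 -0.5]
0.01 [ 1.2  0.5 -0.1]
-0.0 [-0.6  0.3 -0.9]
-0.01 [0.  1.6 0. ]
-0.02 [4.  1.7 0.4]
-0.03 [14.6  3.7  2.4]
6.8
```

View pics/s_iso1.png

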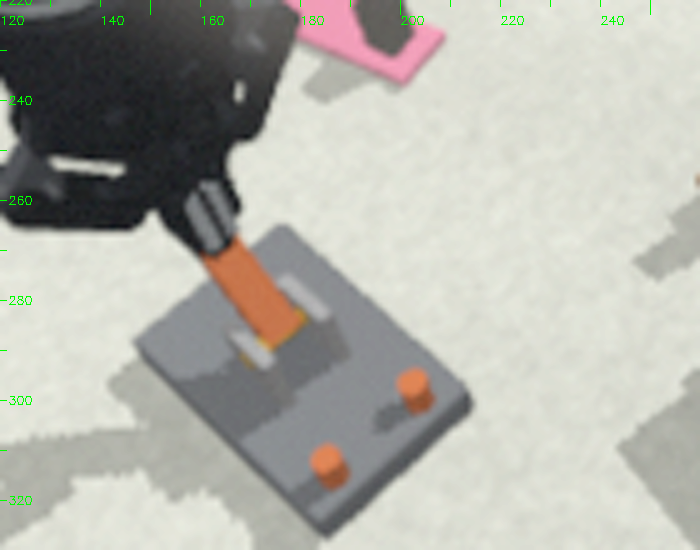

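Isolator is hard over to OFF (grip base at about px 170,275, leaning towards the stud-less end). Next is board 2.

```bash
cat >> h.py <<'E'
def pick(k,yaw,d,open_=.62):
    k=np.array(k);u=np.array([np.cos(yaw),np.sin(yaw)])
    arm.move_gripper(open_,effort=60)
    arm.movep(np.r_[k,.20],q(yaw))
    arm.line_to(np.r_[k,.094],.15)
    f0=arm.read_ft_force()
    arm.move_gripper(0.0,effort=60)
    op=arm.read_opening();print("open",op,"f",np.round(arm.read_ft_force()-f0,1))
    if op<.1: print("NOT GRIPPED");return
    for i in range(1,5):
        arm.line_to(np.r_[k-u*d*i/4,.094],.06)
        print(np.round(arm.read_ft_force()-f0,1),round(arm.read_opening(),3))
    print(arm.read_tool_pos())
def look(tag):
    t=snapshot("top");s=snapshot("scene")
    cv2.imwrite("pics/raw_t_%s.png"%tag,t)
    cv2.imwrite("pics/raw_s_%s.png"%tag,s)
    crop(t,120,130,300,140,2,"x.png")
    a=cv2.convertScaleAbs(cv2.resize(t[130:280,120:440],None,fx=2.5,fy=2.5,interpolation=cv2.INTER_CUBIC),alpha=1.5)
    cv2.imwrite("pics/t_%s.png"%tag,a)
    crop(s,230,100,250,220,3,"s_%s.png"%tag)
E
python3 - <<'E'
from h import *
arm.line_to(ip(.02,.173),.1);arm.line_to(ip(.02,.30),.2)
pick((.526,.064),-.072,.088)
look("1");print(arm.read_time())
E
```

```text
open 0.20268640343870628 f [-1.6  0.6  4.7]
[ 4.9 -0.   0.4] 0.199
[ 2.4 -1.2  1.7] 0.203
[-0.6  0.2  1.4] 0.2
[ 0.5  0.  -0.6] 0.2
[0.43811707 0.0703808  0.09400955]
13.825
```

View pics/t_1.png

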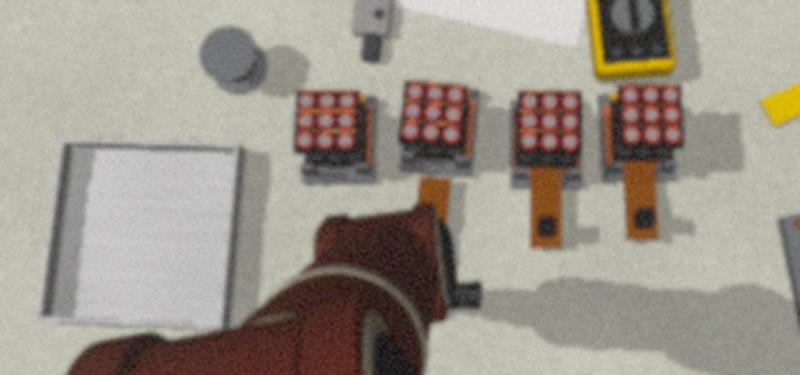

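View pics/s_1.png

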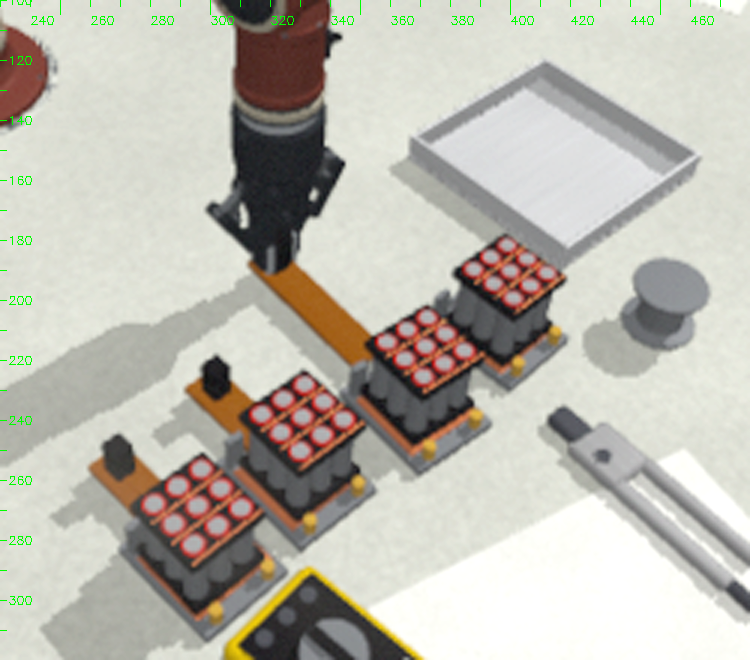

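Board 2 is out and module 2 is down on its copper. The tray hasn't moved. I'll check its pose from both views and place the board.

```bash
cat >> h.py <<'E'
def place(knob,yaw,op=.45):
    k=np.array(knob);p=arm.read_tool_pos();
    arm.line_to(np.r_[p[:2],.205],.15)
    arm.line_to(np.r_[k,.205],.25,ori=q(yaw))
    print("open before lower",arm.read_opening())
    arm.line_to(np.r_[k,.11],.2)
    arm.line_to(np.r_[k,.092],.05)
    print("z",arm.read_tool_pos(),arm.read_ft_force())
    arm.move_gripper(op);arm.line_to(np.r_[k,.22],.25)
E
python3 - <<'E'
from h import *
P=[px2w("scene",p,.03)[:2] for p in [(366.7,146.7),(411.7,120.7),(463.3,152.3),(419,181)]]
print(np.round(P,4),np.mean(P,0))
p=px2w("top",(0,0),.03)
P=[px2w("top",(120+a/2.5,130+b/2.5),.03)[:2] for a,b in [(64,143),(243,147),(228,328),(42,316)]]
print(np.round(P,4),np.mean(P,0))
place((.443,.420),-.01)
E
```

```text
[[0.4075 0.2714]
 [0.4117 0.468 ]
 [0.6055 0.4668]
 [0.597  0.2782]] [0.50543289 0.37109526]
[[0.5942 0.4675]
 [0.593  0.2681]
 [0.3989 0.2694]
 [0.4061 0.4696]] [0.49803434 0.36866321]
open before lower 0.19775621134542215
z [0.4429482  0.41993778 0.09180767] [-0.11237838  0.47290413 -0.66587443]
```

Run:
```python
from h import *
pick((.512,-.060),.011,.084)
look("2");print(arm.read_time())
```

```text
open 0.20004323739124716 f [-0.2  0.3  3.9]
[ 5.1 -0.1  2.8] 0.198
[2.6 0.  4.4] 0.198
[-3.1 -1.5  4.3] 0.196
[ 0.4 -0.2  0. ] 0.199
[ 0.42776014 -0.06089055  0.09393155]
23.825
```

View pics/t_2.png

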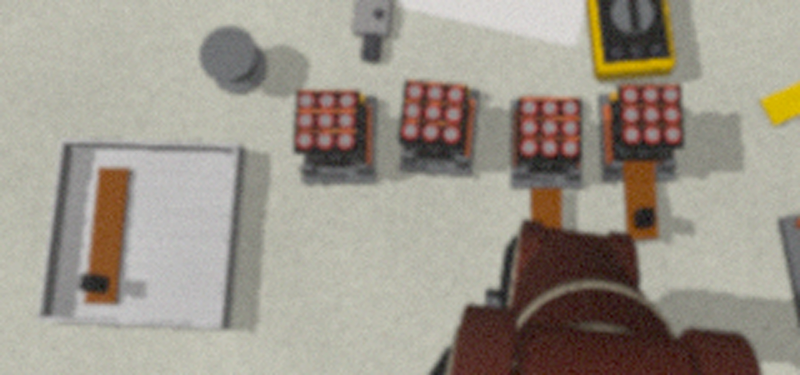

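View pics/s_2.png

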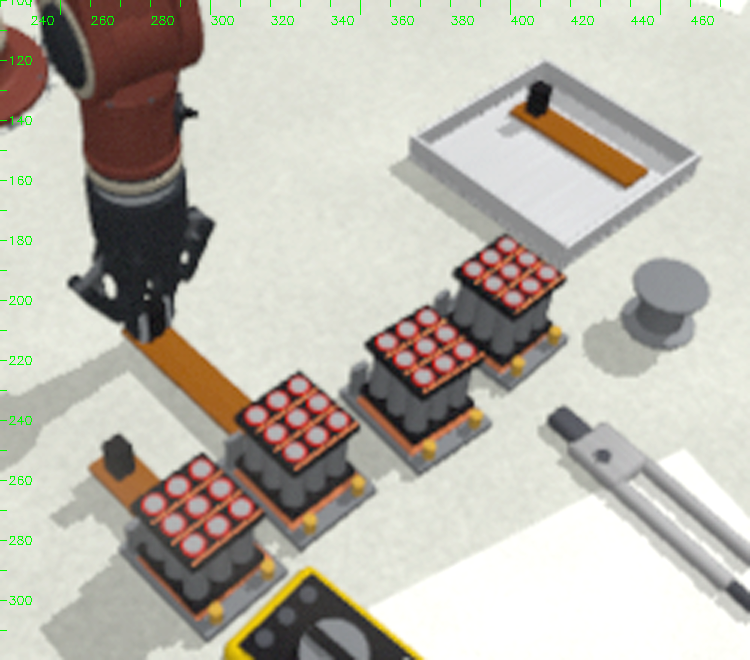

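Board 2 is flat in the left slot. Board 3 is out and still gripped. I'll draw it a few mm more, then lift with a force check.

Run:
```python
from h import *
try: arm.line_to([.4225,-.061,.094],.05)
except arm.MotionError as e: print(e)
f0=arm.read_ft_force()
p=arm.read_tool_pos()
for z in(.098,.104,.112):
    arm.line_to(np.r_[p[:2],z],.03);print(np.round(arm.read_ft_force()-f0,1))
look("3")
```

```text
[0.3 1.7 0.6]
[0.4 1.4 1.1]
[-0.8  1.   1. ]
```

View pics/s_3.png

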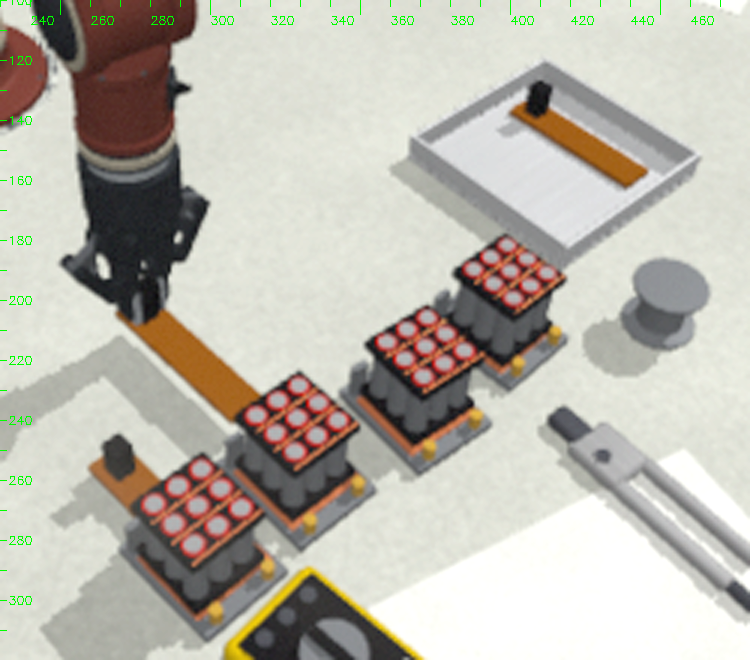

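Run:
```python
from h import *
arm.line_to([.4225,-.061,.205],.15);arm.line_to([.45,-.061,.205],.2)
place((.446,.369),-.01)
pick((.5225,-.1615),.02,.088)
look("4");print(arm.read_time())
```

```text
open before lower 0.200209950757477
z [0.44591681 0.36895658 0.0918177 ] [-0.39595342 -0.62691337 -0.71496798]
open 0.2030777172283821 f [-1.7  1.7  4.2]
[ 5.  -0.1  0.8] 0.196
[4.9 1.6 0.3] 0.201
[-2.9  0.4  2. ] 0.201
[-0.1 -0.1  0.1] 0.199
[ 0.4344811  -0.16327484  0.09399279]
36.2083
```

View pics/t_4.png

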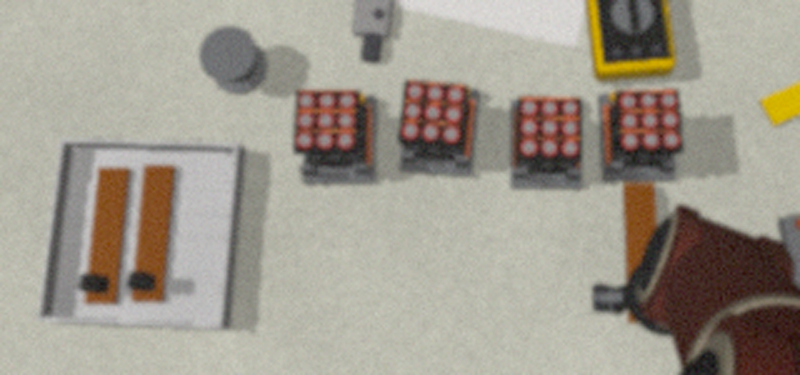

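View pics/s_4.png

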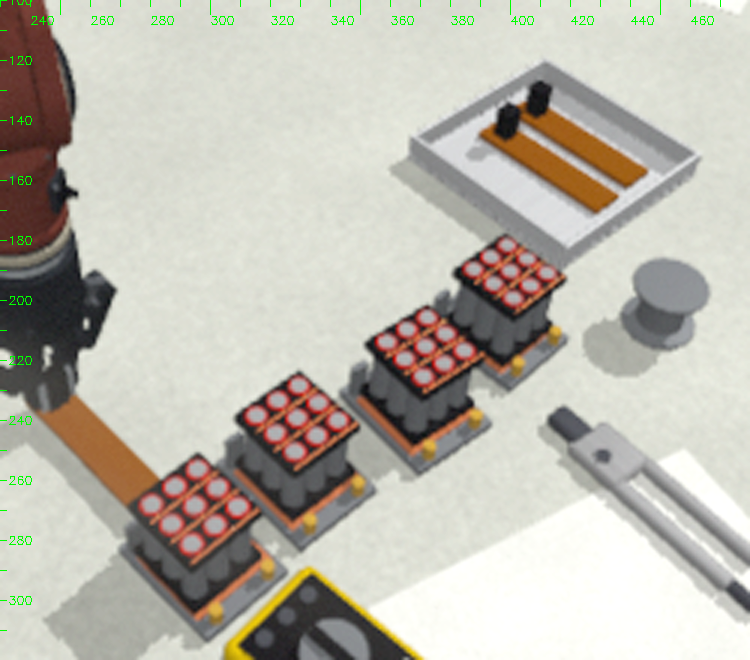

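Boards 2 and 3 are flat in the tray, which is still in place. Board 4 is out, so it goes in the right slot.

Run:
```python
from h import *
arm.line_to([.430,-.1634,.094],.05)
f0=arm.read_ft_force()
for z in(.098,.106):
    arm.line_to([.430,-.1634,z],.03);print(np.round(arm.read_ft_force()-f0,1))
arm.line_to([.430,-.1634,.205],.15);arm.line_to([.455,-.1634,.205],.2)
place((.446,.317),-.01)
arm.move_gripper(0.0)
arm.movep(ip(.02,.30),q(IY))
look("5");print(arm.read_time())
```

```text
[-0.1  0.4  0.5]
[-0.2  0.1  0.2]
open before lower 0.20238073393129596
z [0.44592377 0.31696556 0.09183581] [ 0.21683698 -0.86239621 -0.3928743 ]
45.6667
```

View pics/t_5.png

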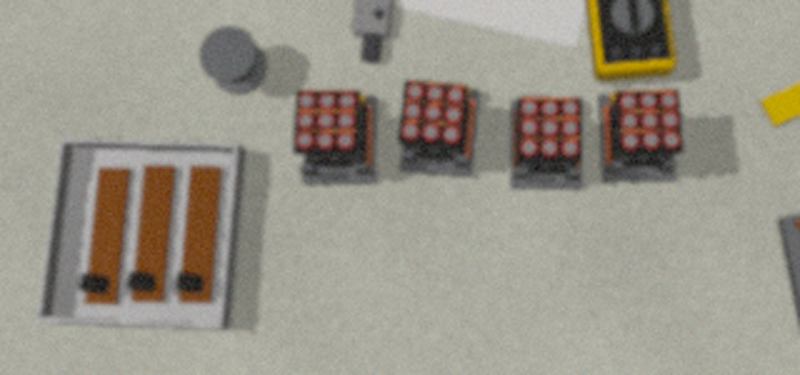

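View pics/s_5.png

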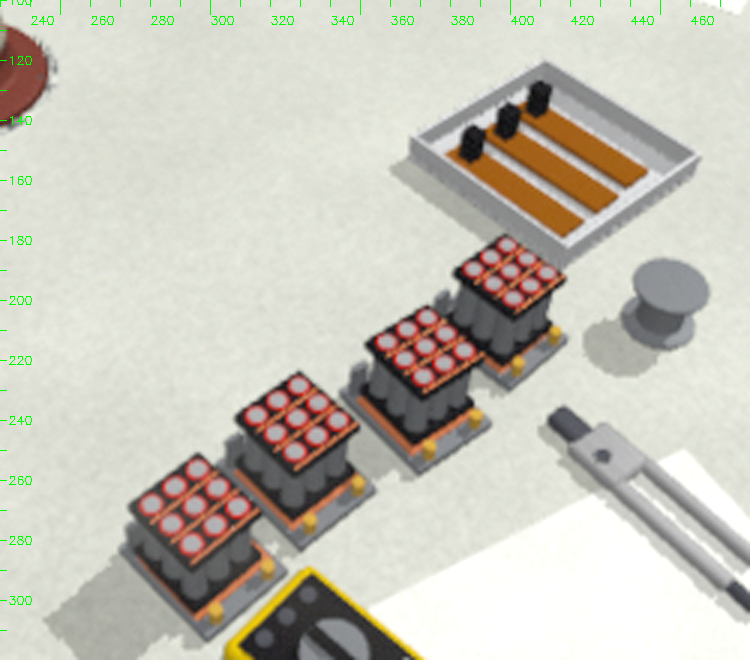

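View pics/raw_s_5.png

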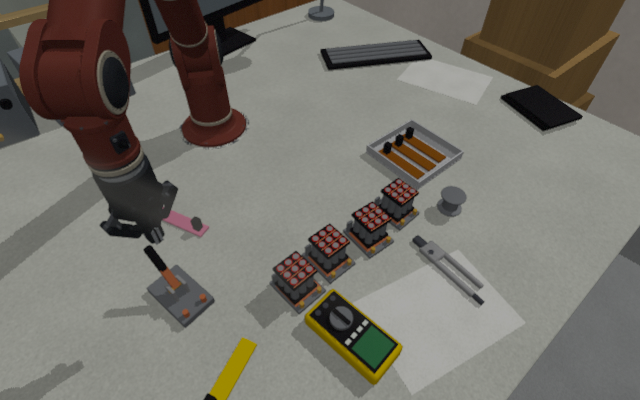

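All three boards are flat in the tray, the modules are on copper, and the meter, pliers and spool are undisturbed. The isolator is still OFF, so I'll switch it on from the −x side.

Run:
```python
from h import *
arm.line_to(ip(-.12,.30),.2)
arm.line_to(ip(-.12,.173),.2)
f0=arm.read_ft_force()
o=-.07;arm.line_to(ip(o,.173),.1);print(np.round(arm.read_ft_force()-f0,1))
f=f0
while o<.035 and np.hypot(*(f-f0)[:2])<11:
    o+=.01 if o<-.005 else .004
    arm.line_to(ip(o,.173),.05);f=arm.read_ft_force();print(round(o,3),np.round(f-f0,1))
arm.pause(.3)
arm.line_to(ip(o-.04,.173),.1);arm.line_to(ip(o-.04,.30),.2);arm.line_to(ip(-.12,.30),.2)
im=snapshot("scene");cv2.imwrite("pics/s_end.png",im);crop(im,140,250,85,80,7,"s_iso2.png")
t=snapshot("top");cv2.imwrite("pics/t_end.png",t)
print(arm.read_time())
```

```text
[ 0.5 -1.  -2.3]
-0.06 [ 0.1 -1.1 -1. ]
-0.05 [-1.8 -1.9 -0.9]
-0.04 [ 1.  -0.8 -1.4]
-0.03 [-0.2 -1.7 -1.7]
-0.02 [-0.2 -0.8 -2.3]
-0.01 [ 1.  -1.5 -1.3]
0.0 [-0.5 -1.5 -1.9]
0.004 [ 0.2 -2.  -2.1]
0.008 [-1.1 -0.9 -1.5]
0.012 [-0.5 -0.6 -0.6]
0.016 [-1.  -0.8 -1.3]
0.02 [-4.  -1.2  0.4]
0.024 [-9.6 -1.2  3.7]
0.028 [-15.5  -1.2   8.6]
54.575
```

View pics/s_iso2.png

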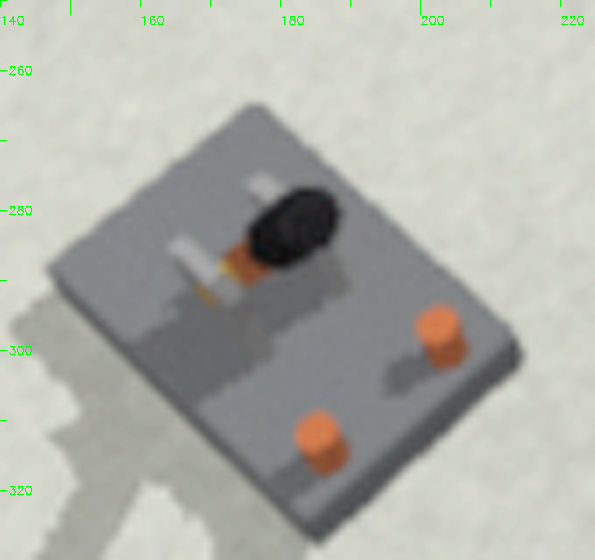

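View pics/s_end.png

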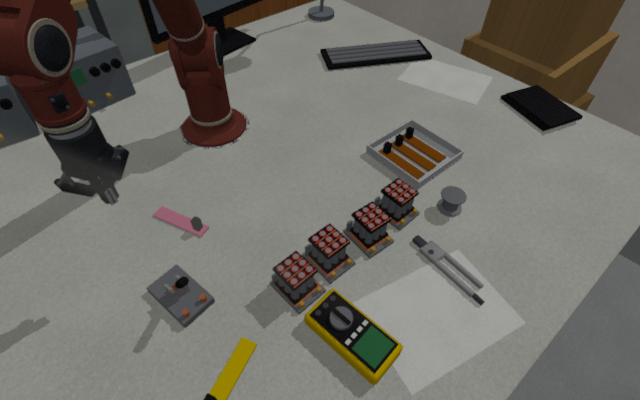

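View pics/t_end.png

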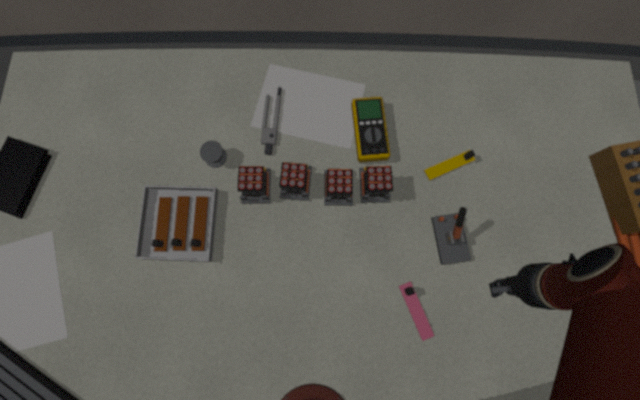

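The toggle went hard over to ON: it leans further than at the start and the pushing force rose against the stop. Nothing is being touched, so I'm handing in.

```bash
python3 -c "
from h import *
print(arm.read_ft_force().round(1) if hasattr(arm.read_ft_force(),'round') else arm.read_ft_force());print(ticket.finish_job())"
```

```text
[ 0.7  0.4 -0.3]
the job is handed in; nothing more can be done
None
```

The job is done and handed in, and the interface gave no verdict. I switched the isolator fully off and drew boards 2, 3 and 4 straight out; there was no board under module 1. I laid them in the tray, then pushed the isolator fully on again. It took about 55 s of the 210 s allowed.

**Last pictures:**
- **Boards:** all three lie flat, side by side in the tray.
- **Modules:** all four are upright on their docks; modules 3 and 4 crept a few mm towards their posts as their boards came out.
- **Other things:** the meter, pliers and spool look unmoved, the tray did not shift, and the arm is clear of everything.

**Isolator:** both times the force rose to about 15 N against the end stop. It now leans further towards ON than it did at the start.

**Not measured:** I judged the toggle angle from force and pictures, and the modules' 6 mm drop from pictures and the boards being gone.

**Disagreement:** the two camera views differed by about 4–9 mm on some positions. I averaged these or cross-checked them against the known dimensions, and no grasp or placement failed.

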